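# Load the filter carrier and show its label to the scanner

## Task

Thread the wide ring and then, on top of it, the narrow collar down the post of the filter carrier until both are fully home. Then lift the loaded carrier out of its dock and present it in the air to the bench scanner: label centred on the window's straight-ahead axis 140 mm in front of the glass, squarely facing the window and the right way up as the scanner sees it. Finish while holding it there, still and clear of the dock and scanner; do not disturb the scanner, the bottle, the jar or the tube rack.

Things in the scene. Friction and masses are not known exactly. Their poses are not given: they have to be found in the camera images.
- carrier: Filter carrier, loose, about 180 g: black plastic block 60 x 60 x 26 mm (x, y, z) with an upright steel post in the middle of its top, tip 73 mm above the origin. Origin: centre of the block's underside; z runs up the post. Its +x side bears the white label and at the start points away from the robot, give or take 30 degrees.
- post_top (a point): Middle of the post's square part, 58.5 mm up the carrier's z. The post is round, 16 mm in diameter, for 22 mm above the block, then square, 12 x 12 mm with sides along the carrier's x and y, for 21 mm, then a 4 mm cone. With both rings home only the square part and cone stand free; grip there across two flats.
- label (a point): Centre of the face of the label, a white plate with black bars, 44 mm wide and 22 mm high, 3.5 mm proud of the block: 33.5 mm along +x and 14 mm up from the carrier's origin. It faces along the carrier's +x.
- dock: Low aluminium dock fixed to the bench, 96 x 96 mm: a 6 mm floor, on which the carrier stands, and 8 mm high strips around it that leave the carrier 2 mm of play on each side. Origin: centre of its underside; x as the standing carrier's. The carrier lifts straight up out of it.
- wide_ring: Wide ring, dark steel, lying flat on the bench: outer diameter 56 mm, hole 21 mm, 10 mm thick, about 55 g. Origin: centre of its underside, z along its axis. Goes on first; home it lies on the carrier's block, origin 26 mm above the carrier's origin.
- collar: Narrow collar, dark steel, lying flat on the bench: outer diameter 40 mm, hole 21 mm, 12 mm thick, about 35 g. Origin: centre of its underside, z along its axis. Goes on second; home it lies on the wide ring, origin 36 mm above the carrier's origin.
- scanner_head: Scanner head, black rounded box 44 x 74 x 44 mm, 260 mm above the bench on a thin bent post with a round foot, on a stiff hinge. Origin: its centre. The window, in its -x side 25 mm from the origin, looks along -x: towards the robot and 10 to 30 degrees down; y is level. Label shown right: the carrier's x, y, z run along the head's x, y, z.
- focus (a point): Reading point in the air: on the window's axis, 140 mm in front of the glass (165 mm along the head's -x from its origin), about 180 to 230 mm above the bench. The label's centre belongs here.
- reagent: Bystander: amber bottle with white cap, 60 mm in diameter, 130 mm tall, to the left. Origin: centre of its underside.
- jar: Bystander: white jar with blue lid, 64 mm in diameter, 60 mm tall, to the left and near the robot. Origin: centre of its underside.
- tube_rack: Bystander: blue rack with capped sample tubes, 75 x 101 mm, 82 mm tall, to the right at the back. Origin: centre of its underside.
Not all that is in view belongs to the job. What is shaped like the wide_ring but blue is not meant.

How it is judged:
On the way, in this order (a step that is already met when the one before it is completed fails the run):
1. the wide ring is fully home on the carrier's block, with the collar not yet on the post (z of wide_ring in the frame of carrier above 0.022 m and distance between wide_ring and carrier below 0.0295 m and angle between the z axis of wide_ring and the z axis of carrier, either way round below 0.15 rad and horizontal distance between collar and carrier above 0.05 m), for 0.2 s.
2. the collar is fully home on top of the wide ring (z of wide_ring in the frame of carrier above 0.022 m and distance between wide_ring and carrier below 0.0295 m and angle between the z axis of each of wide_ring, collar and the z axis of carrier, either way round below 0.15 rad and z of collar in the frame of carrier above 0.032 m and distance between collar and carrier below 0.0395 m), for 0.2 s.
At the end, for the whole second after the job is handed in: Both rings are home on the carrier (within about 3 mm, wide ring below), the fingers hold it in the air, still, off the dock and scanner; the label centre is within 18 mm of the reading point and faces the window, right way up, within 10 degrees (all of step 2 and distance between label and focus below 0.018 m and angle between the x axis of carrier and the x axis of scanner_head, either way round below 0.18 rad and angle between the y axis of carrier and the y axis of scanner_head, either way round below 0.18 rad and angle between carrier's own z axis and vertical below 1 rad and x of carrier in the frame of scanner_head below -0.17 m and height (world z) of carrier above 0.09 m and contact force between the fingers and carrier above 1 N and contact force between carrier and dock below 0.05 N and contact force between carrier and scanner_head below 0.05 N and linear speed of carrier below 0.02 m/s and angular speed of carrier below 0.15 rad/s); the arm keeps its last pose, push and grip.
It fails at once if the bottle was pushed more than 20 mm (distance of reagent from where it was at the start of the episode above 0.02 m).
It fails at once if the jar was pushed more than 20 mm (distance of jar from where it was at the start of the episode above 0.02 m).
It fails at once if the tube rack was pushed more than 20 mm (distance of tube_rack from where it was at the start of the episode above 0.02 m).
It fails at once if the scanner's head was turned (distance of focus from where it was at the start of the episode above 0.012 m).
It also fails if it takes over 72 s, if anything falls off the work surface, if the arm or the gripper's body presses on something with over 40 N, if the wrist force passes 120 N, or if a joint passes its speed limit or range.

## Robot

A 6-joint arm with a two-finger parallel gripper is mounted at the origin on the work surface. World frame = base frame: x ahead of the robot, y to its left, z up, the work surface at z = 0. Lengths are in m, angles in rad, forces in N, time in s.
With the tool pointing down it reaches from about 0.35 to 0.975 m from the base axis. Payload 7.1 kg.
Tool frame: the origin (TCP) lies midway between the tips of the shut fingers; the grasp point (between the pads) lies 19 mm behind it (r.grasp_offset is the z of the grasp point in the tool frame, in m); z points along the fingers, y is the line along which they close (so a half turn about z gives the same grasp; the last joint's range is limited). The gripper opens to 88 mm and grips with 3 to 60 N. Pads are 20 mm wide; open, the fingers measure 115 mm over their backs; the gripper's body (75 mm by 178 mm) begins 61 mm behind the grasp point.
Start: joints at [-0.019, 0.423, 1.63, -0, 1.089, -0.019], TCP at [0.625, 0, 0.223] pointing down, gripper open.
Joint ranges: [-3, 3], [-0.9, 2.11], [0.09, 2.58], [-1.31, 4.45], [0.11, 2.69], [-2.54, 2.54]. Speed limits (rad/s): [2.39, 2.39, 3.01, 3.14, 3.14, 3.14].

## Interface

Orientations are given as a unit quaternion [w, x, y, z].
In Python, from plant import r gives the robot as it stands. The module is installed in compiled form; this text tells all that it offers.
- The arm moves only by the tool drive_tool, never from a script. Its arguments are lists of equal length, an entry for each row: "claw": the opening, from 0 (shut) to 1 (fully open); "slide": the shift along the tool's x, y, z in units of 1 m (1.0 is 1 m), a list of three; "dr": the turn, a rotation vector about the tool's x, y, z in units of pi rad (1.0 is pi rad), a list of three. A call has 1 to 20 rows; each row is the pose to reach, as a shift and turn from the pose commanded when the call began, along the tool's axes at that moment, turning the shorter way round; what a row does not reach only later rows make up. A row lasts 1/8 s, in which the tool goes at most 62.5 mm and 10.7 degrees, less where a joint would pass 70% of its speed; a pose out of reach is approached as far as the arm can. A call with a number of a shift or a turn outside -1 to 1 is refused whole. A call with a gripper value outside its range is refused whole. The fingers move at their own pace and stop on an object; "newtons" is the grip in N (left out, the last holds). Time passes only in rows, so rows that repeat a pose let the fingers close. It gives the time, the measured TCP pose, the force, the opening and the grip force at its end, in the units of the state.
- r.sense(): the state, without advancing time (a new reading comes with each control period).
- r.capture(name): name is "scene" or "side" or "wrist"; returns the picture (420x560x3 uint8, red, green, blue); there is no depth.
- r.get_calibration(name): a dict with "K" (3x3 intrinsics, pixels), "k1" (the pictures are not rectified: a ray, as slopes to the right and down, at radius r is drawn at 1 + k1 r^2 times it, then the intrinsics apply), "rvec" (rotation vector, rad) and "tvec" (3), from world to camera coordinates, as OpenCV has them. Camera axes: x right, y down, z forward; pixel columns grow to the right and rows downward; lengths in m; the calibration is good to about 2 mm. A picture is of the moment at which its call begins: read the wrist's pose just before it. get_calibration takes no time and is no camera call; for the wrist camera it gives the pose at the moment of the call.
- r.finish_job(): hands the job in; it is judged then, once.
The state is a dict: "time": time; "q": joint angles; "joint_vel": joint speeds; "joint_efforts": joint torques, N m; "ee_pos": TCP position; "tcp_rot": TCP orientation; "contact_force": force on the tool from outside, world axes, zero at the start; "ft_torque": the same for the moment, N m; "width": finger opening in m; "grasp_force": force on a finger pad.
Only numpy, scipy, OpenCV 4.12 (cv2) and the standard library are available. Lean on these libraries where they do the work, as an engineer would, in place of code of your own. Each camera call takes 0.05 s, during which the arm holds its last target. There are 200 camera calls.

## Working session

There is one attempt and no reset: what is moved stays moved. The work goes in short steps, Python scripts to look and compute and a tool call to move; the robot and the scene stay as the last step left them, time stands still between calls to the robot, and variables do not carry over. Pictures are saved under pics/ and viewed, at most 10 in all, crops included, and the job is handed in when it is done.

Besides the shell and the picture viewer there is one more tool, called after "Emit:" by a JSON object that holds its "fn" and its "kwargs", one argument or row to a line. drive_tool: Moves the arm, as the interface text tells. Its arguments: {"type":"object","properties":{"claw":{"type":"array","items":{"type":"number"}},"slide":{"type":"array","items":{"type":"array","items":{"type":"number","minimum":-1,"maximum":1}}},"dr":{"type":"array","items":{"type":"array","items":{"type":"number","minimum":-1,"maximum":1}}},"newtons":{"type":"number"}},"required":["claw","slide","dr"]}

```bash
mkdir -p pics; cat > h.py <<'E'
import numpy as np, cv2
from scipy.spatial.transform import Rotation as R
from plant import r
def cal(n):
    c=r.get_calibration(n); return {k:np.array(c[k],float) for k in c}
def ray(c,uv):
    K=c['K']; d=(np.array([(uv[0]-K[0,2])/K[0,0],(uv[1]-K[1,2])/K[1,1]])); k=float(c['k1'])
    s=d.copy()
    for _ in range(30): s=d/(1+k*(s@s))
    M=R.from_rotvec(c['rvec'].ravel()).as_matrix(); o=-M.T@c['tvec'].ravel()
    v=M.T@np.array([s[0],s[1],1]); return o,v/np.linalg.norm(v)
def plane(c,uv,z):
    o,v=ray(c,uv); return o+v*(z-o[2])/v[2]
def proj(c,P):
    M=R.from_rotvec(c['rvec'].ravel()).as_matrix(); p=M@np.array(P)+c['tvec'].ravel(); s=p[:2]/p[2]
    s=s*(1+float(c['k1'])*(s@s)); return np.array([c['K'][0,0]*s[0]+c['K'][0,2],c['K'][1,1]*s[1]+c['K'][1,2]])
def tri(obs):
    A=np.zeros((3,3));b=np.zeros(3)
    for c,uv in obs:
        o,v=ray(c,uv);P=np.eye(3)-np.outer(v,v);A+=P;b+=P@o
    return np.linalg.solve(A,b)
def shot(n,f):
    c=cal(n); im=cv2.cvtColor(np.array(r.capture(n)),cv2.COLOR_RGB2BGR); cv2.imwrite('pics/'+f,im); return c,im
def tool():
    s=r.sense(); q=s['tcp_rot']; return np.array(s['ee_pos']),R.from_quat([q[1],q[2],q[3],q[0]])
def go(P,yaw=None,Rt=None):
    p,Q=tool(); print('slide',np.round(Q.inv().apply(np.array(P)-p),4))
    if Rt is not None: print('dr',np.round((Q.inv()*Rt).as_rotvec()/np.pi,4))
E
python3 - <<'E'
from h import *
ims=[shot(n,n+'0.png')[1] for n in('scene','side')]
for n in('scene','side'):
    c=cal(n); M=R.from_rotvec(c['rvec'].ravel()).as_matrix();print(n,c['K'][0,0],-M.T@c['tvec'].ravel(),M[2])
s=r.sense();print(s['tcp_rot'],s['time'],r.grasp_offset)
E
```

```text
scene 393.70284984331346 [1.13068629 0.81534297 0.9741058 ] [-0.47263765 -0.61094078 -0.63511024]
side 388.68851049761173 [ 0.40233358 -0.93704193  1.018798  ] [ 0.12445177  0.74395588 -0.65653744]
[-4.90614828e-04  7.07105643e-01  7.07107591e-01 -4.72361087e-04] 0.1 -0.0187
```

View pics/scene0.png

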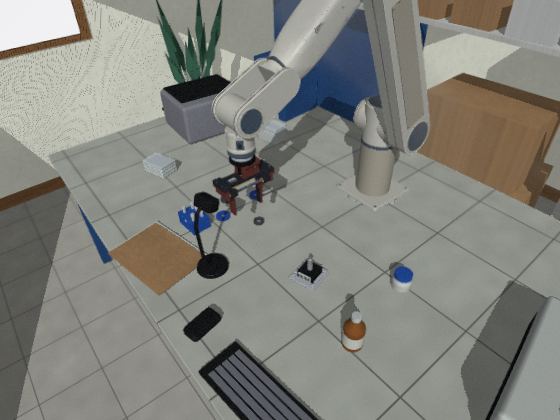

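View pics/side0.png

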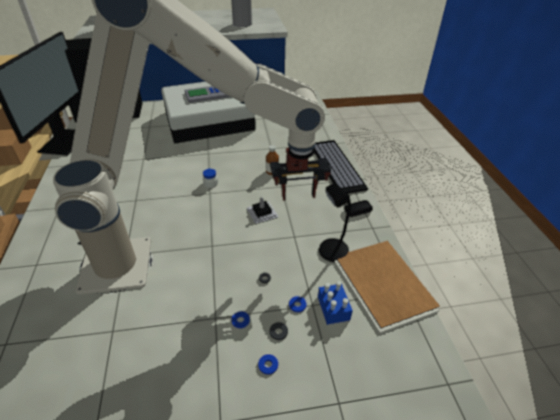

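The scene view shows the scanner head at (206,203), the carrier at (311,270) and a dark ring at (259,220). In the side view there are three blue rings at (241,320), (298,304) and (268,364), which are decoys. There are also two dark ones: a larger at (279,331), which fits the wide ring, and a smaller at (264,278), which fits the collar. I'll confirm in one enlarged crop.

```bash
python3 - <<'E'
from h import *
im=cv2.imread('pics/side0.png'); sc=cv2.imread('pics/scene0.png')
a=cv2.resize(im[190:380,220:400],None,fx=3,fy=3,interpolation=cv2.INTER_CUBIC)[:570]
b=cv2.resize(sc[180:300,170:340][:, :],(260,184)); b=cv2.resize(sc[245:295,285:340],(250,227),interpolation=cv2.INTER_CUBIC); b2=cv2.resize(sc[185:230,185:240],(250,205),interpolation=cv2.INTER_CUBIC)
o=np.zeros((570,800,3),np.uint8);o[:,:540]=a;o[:227,545:795]=b;o[230:435,545:795]=b2
cv2.imwrite('pics/c1.png',o)
c=cal('side');cs=cal('scene')
for n,uv in dict(wide=(279,331),col=(264,278),b1=(241,320),b2=(298,304),b3=(268,364)).items(): print(n,plane(c,uv,.01),proj(cs,plane(c,uv,.01)))
print('car',tri([(c,(262,209)),(cs,(311,270))]),'scanner',tri([(c,(358,209)),(cs,(206,203))]))
E
```

```text
wide [ 0.50978369 -0.3375082   0.01      ] [225.19324502 197.72180892]
col [ 0.49246474 -0.13922025  0.01      ] [257.34494552 219.79170013]
b1 [ 0.404378   -0.28431001  0.01      ] [253.62979919 193.62495669]
b2 [ 0.58239011 -0.25494263  0.01      ] [221.00691346 214.78940842]
b3 [ 0.4643171  -0.43161744  0.01      ] [222.21406987 183.56329063]
car [0.52374685 0.18886773 0.02257517] scanner [ 0.75341394 -0.09078757  0.24276894]
```

View pics/c1.png

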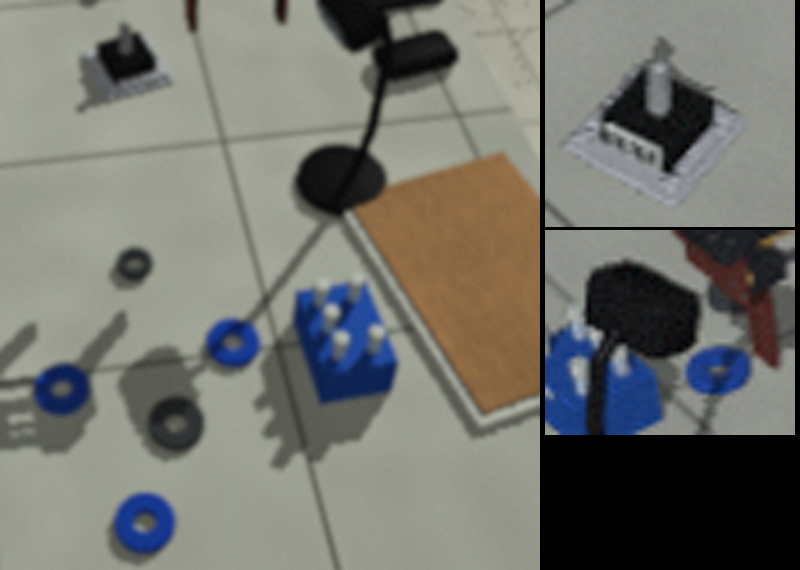

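The crop confirms the wide ring, dark grey at side (279,331), and the collar, smaller and dark at (264,278). The scanner head is at about (0.753, -0.09, 0.243), and the carrier at about (0.524, 0.189) with its label facing away from the robot. I'll move above the wide ring and look.

Emit:
{"fn": "drive_tool", "kwargs": {
  "claw": [1,1,1,1,1,1,1,1,1,1],
  "slide": [
    [0,-0.06,0],
    [0,-0.115,0],
    [-0.06,-0.115,0],
    [-0.12,-0.115,0],
    [-0.18,-0.115,0.02],
    [-0.24,-0.115,0.04],
    [-0.3,-0.115,0.05],
    [-0.337,-0.115,0.05],
    [-0.337,-0.115,0.05],
    [-0.337,-0.115,0.05]
  ],
  "dr": [
    [0,0,0],
    [0,0,0],
    [0,0,0],
    [0,0,0],
    [0,0,0],
    [0,0,0],
    [0,0,0],
    [0,0,0],
    [0,0,0],
    [0,0,0]
  ]
}}

```text
time: 1.35
ee_pos: [0.5095, -0.3362, 0.1723]
tcp_rot: [-0.001, 0.707, 0.707, 0.0]
contact_force: [-0.7, -0.2, 0.4]
width: 0.0874
grasp_force: 0.0
```

```bash
cat >> h.py <<'E'
def ring(n,f,guess,z,rad):
    c,im=shot(n,f); hsv=cv2.cvtColor(im,cv2.COLOR_BGR2HSV)
    m=((hsv[...,2]<95)&(hsv[...,1]<90)).astype(np.uint8)*255
    g=proj(c,[*guess[:2],z]); out=[]
    cs,_=cv2.findContours(m,cv2.RETR_CCOMP,cv2.CHAIN_APPROX_NONE)
    for k in cs:
        if len(k)<12: continue
        P=np.array([plane(c,q,z)[:2] for q in k[:,0].astype(float)]); (x,y),R_=cv2.minEnclosingCircle(P.astype(np.float32)*1000)
        if R_<60: out.append((round(x,1),round(y,1),round(R_,1),len(k)))
    print('guess px',g,'cands mm',out); return c,im
E
python3 - <<'E'
from h import *
c,im=ring('wrist','w1.png',(.51,-.3375),.01,.028)
o,v=ray(c,(280,210));print('cam',o,v,tool()[0],cal('wrist')['K'][0,0])
E
```

```text
guess px [282.07002598 197.5386377 ] cands mm [(337.0, -605.1, 10.4, 25), (673.6, -586.2, 7.2, 17), (622.4, -574.5, 8.3, 22), (348.9, -578.1, 15.6, 36), (641.5, -549.9, 5.8, 20), (455.9, -517.4, 6.2, 24), (419.6, -517.2, 28.0, 101), (332.7, -469.4, 3.7, 12), (804.8, -449.5, 3.5, 12), (360.6, -443.5, 10.4, 24), (622.3, -403.4, 4.4, 15), (307.0, -520.1, 4.8, 19), (320.3, -514.2, 12.3, 43), (363.3, -507.5, 11.4, 40), (727.8, -524.3, 51.3, 194), (289.1, -523.0, 51.2, 184), (624.9, -382.9, 4.3, 18), (705.6, -330.0, 9.0, 39), (750.7, -327.8, 9.3, 40), (508.0, -332.9, 28.3, 165), (508.0, -333.0, 10.6, 59), (703.1, -289.4, 8.0, 36), (314.1, -259.4, 3.5, 16), (304.4, -258.7, 4.4, 18), (271.6, -258.9, 25.5, 103), (333.3, -259.5, 3.5, 23), (583.1, -259.1, 3.9, 18), (548.8, -261.8, 6.1, 31), (500.3, -260.9, 27.6, 129), (333.5, -247.6, 4.8, 22), (703.3, -250.0, 8.4, 43), (644.4, -241.0, 3.5, 16), (333.3, -233.0, 3.1, 16), (332.9, -224.8, 3.5, 19), (623.1, -222.5, 4.6, 25), (623.2, -203.7, 11.0, 61), (753.7, -198.1, 39.7, 194), (623.0, -178.8, 12.3, 65), (332.8, -191.3, 28.4, 141)]
cam [ 0.50992166 -0.2561239   0.33417756] [-0.00568745 -0.27750746 -0.96070665] [ 0.50975233 -0.33572783  0.17243169] 353.01161949011674
```

View pics/w1.png

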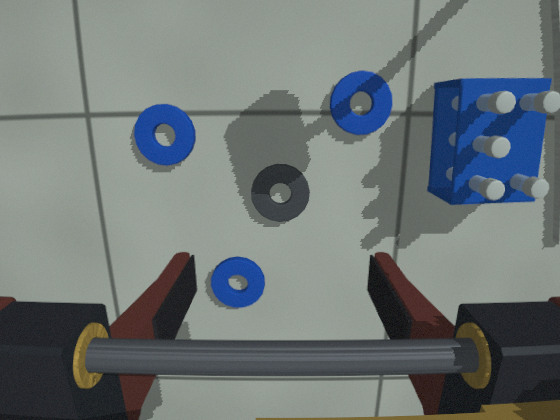

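The wrist view shows the dark ring at (281,193) with its hole. It fits as r = 28.3 mm and hole 10.6 mm, centred at (0.508, -0.333), with blue decoys around it and the rack on the right. I'll descend and grip.

Emit:
{"fn": "drive_tool", "kwargs": {
  "claw": [1,1,1,1,1,1,0.3,0.3,0.3,0.3,0.3,0.3,0.3],
  "slide": [
    [0.004,-0.002,0.05],
    [0.004,-0.002,0.1],
    [0.004,-0.002,0.14],
    [0.004,-0.002,0.16],
    [0.004,-0.002,0.169],
    [0.004,-0.002,0.169],
    [0.004,-0.002,0.169],
    [0.004,-0.002,0.169],
    [0.004,-0.002,0.169],
    [0.004,-0.002,0.169],
    [0.004,-0.002,0.169],
    [0.004,-0.002,0.169],
    [0.004,-0.002,0.169]
  ],
  "dr": [
    [0,0,0],
    [0,0,0],
    [0,0,0],
    [0,0,0],
    [0,0,0],
    [0,0,0],
    [0,0,0],
    [0,0,0],
    [0,0,0],
    [0,0,0],
    [0,0,0],
    [0,0,0],
    [0,0,0]
  ],
  "newtons": 30
}}

```text
time: 3.02
ee_pos: [0.5081, -0.3331, 0.0041]
tcp_rot: [0.0, 0.707, 0.707, 0.0]
contact_force: [-1.4, -0.9, 5.9]
width: 0.0542
grasp_force: 30.0
```

Emit:
{"fn": "drive_tool", "kwargs": {
  "claw": [0.3,0.3,0.3,0.3,0.3,0.3,0.3,0.3,0.3,0.3,0.3,0.3,0.3,0.3],
  "slide": [
    [0,0,-0.05],
    [0,0,-0.11],
    [0,0,-0.16],
    [0.05,0,-0.196],
    [0.1,0.005,-0.196],
    [0.15,0.01,-0.196],
    [0.21,0.012,-0.196],
    [0.27,0.012,-0.196],
    [0.33,0.012,-0.196],
    [0.39,0.012,-0.196],
    [0.43,0.012,-0.196],
    [0.453,0.012,-0.196],
    [0.453,0.012,-0.196],
    [0.453,0.012,-0.196]
  ],
  "dr": [
    [0,0,0],
    [0,0,0],
    [0,0,0],
    [0,0,0],
    [0,0,0],
    [0,0,0],
    [0,0,0],
    [0,0,0],
    [0,0,0],
    [0,0,0],
    [0,0,0],
    [0,0,0],
    [0,0,0],
    [0,0,0]
  ]
}}

```text
time: 4.78
ee_pos: [0.5197, 0.1195, 0.1994]
tcp_rot: [-0.0, 0.707, 0.707, -0.0]
contact_force: [-0.2, -0.2, -0.8]
width: 0.0543
grasp_force: 30.0
```

```bash
python3 - <<'E'
from h import *
c,im=shot('wrist','w2.png'); np.save('w2.npy',np.concatenate([c[k].ravel() for k in('K','k1','rvec','tvec')]))
c2=cal('side');cs=cal('scene')
print(r.sense()['ee_pos'],r.sense()['width'],r.sense()['q'],'bottle',plane(cs,(354,345),.02),'jar',plane(cs,(402,280),.05))
E
```

```text
[0.51981278 0.11920613 0.19947098] 0.053804316781925446 [ 2.03232535e-01  3.19717104e-01  1.85133448e+00 -2.51762224e-04
  9.71076064e-01  2.04028472e-01] bottle [0.61320065 0.46764739 0.02      ] jar [0.35073656 0.41875153 0.05      ]
```

View pics/w2.png

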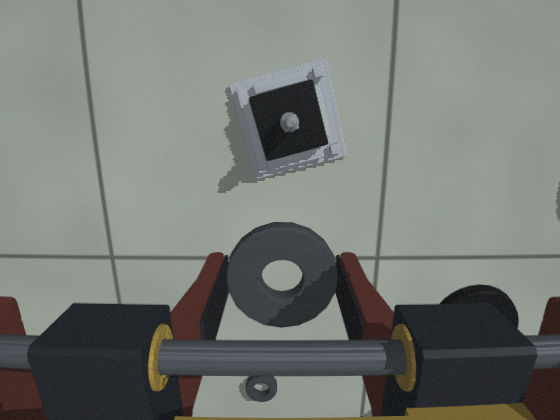

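The wrist view shows the carrier's black block at (289,120) with the post tip at about (290,121). The block is turned roughly 15°, and the wide ring is held at (282,274).

```bash
cat >> h.py <<'E'
def carrier(c,im,box,zt=.032):
    x0,y0,x1,y1=box; hsv=cv2.cvtColor(im,cv2.COLOR_BGR2HSV)[y0:y1,x0:x1]
    m=((hsv[...,2]<60)).astype(np.uint8)*255; m=cv2.morphologyEx(m,cv2.MORPH_OPEN,np.ones((3,3)))
    k=max(cv2.findContours(m,cv2.RETR_EXTERNAL,cv2.CHAIN_APPROX_NONE)[0],key=cv2.contourArea)
    P=np.array([plane(c,q+[x0,y0],zt)[:2]*1000 for q in k[:,0].astype(float)]).astype(np.float32)
    return cv2.minAreaRect(P)
E
python3 - <<'E'
from h import *
c=cal('wrist');im=cv2.imread('pics/w2.png')
print(carrier(c,im,(200,50,370,200)))
for uv in((290,120),(289,114),(291,130)): print(plane(c,uv,.079),plane(c,uv,.075))
h=cv2.cvtColor(im,cv2.COLOR_BGR2HSV)
print(h[105:140:3,290,2],h[121,278:304:2,2])
print(proj(c,[.5198,.1192,.2]))
E
```

```text
((526.2950439453125, 187.97940063476562), (58.98468780517578, 59.56062698364258), 15.301809310913086)
[0.52659344 0.19028203 0.079     ] [0.52668475 0.19015238 0.075     ]
[0.52580346 0.19481583 0.079     ] [0.52588358 0.19475041 0.075     ]
[0.52740406 0.18264828 0.079     ] [0.52750686 0.18241046 0.075     ]
[ 38  34  37 127 118 131 129 123  78  42  39  33] [ 28  71  95  88 102 128 130 130 147 145 137  35  32]
[281.34599031 273.65333027]
```

Emit:
{"fn": "drive_tool", "kwargs": {
  "claw": [0.3,0.3,0.3,0.3,0.3,0.3,0.3,0.3,0.3,0.3,0.3,0.3],
  "slide": [
    [0.04,0.006,0],
    [0.0685,0.0063,0],
    [0.0685,0.0063,0.05],
    [0.0685,0.0063,0.09],
    [0.0685,0.0063,0.1],
    [0.0685,0.0063,0.11],
    [0.0685,0.0063,0.125],
    [0.0685,0.0063,0.14],
    [0.0685,0.0063,0.15],
    [0.0685,0.0063,0.161],
    [0.0685,0.0063,0.161],
    [0.0685,0.0063,0.161]
  ],
  "dr": [
    [0,0,0],
    [0,0,0],
    [0,0,0],
    [0,0,0],
    [0,0,0],
    [0,0,0],
    [0,0,0],
    [0,0,0],
    [0,0,0],
    [0,0,0],
    [0,0,0],
    [0,0,0]
  ]
}}

```text
time: 6.32
ee_pos: [0.5265, 0.1886, 0.0388]
tcp_rot: [0.0, 0.707, 0.707, 0.0]
contact_force: [-0.0, 0.4, -0.2]
width: 0.0541
grasp_force: 30.0
```

Emit:
{"fn": "drive_tool", "kwargs": {
  "claw": [1,1,1,1,1,1,1,1,1,1,1,1,1,1,1,1,1],
  "slide": [
    [0,0,0],
    [0,0,0],
    [0,0,0],
    [0,0,0],
    [0,0,-0.04],
    [0,0,-0.1],
    [0,0,-0.14],
    [-0.05,0,-0.14],
    [-0.1,-0.01,-0.14],
    [-0.15,-0.02,-0.14],
    [-0.2,-0.03,-0.14],
    [-0.26,-0.035,-0.14],
    [-0.3,-0.035,-0.14],
    [-0.3285,-0.035,-0.14],
    [-0.3285,-0.035,-0.14],
    [-0.3285,-0.035,-0.14],
    [-0.3285,-0.035,-0.14]
  ],
  "dr": [
    [0,0,0],
    [0,0,0],
    [0,0,0],
    [0,0,0],
    [0,0,0],
    [0,0,0],
    [0,0,0],
    [0,0,0],
    [0,0,0],
    [0,0,0],
    [0,0,0],
    [0,0,0],
    [0,0,0],
    [0,0,0],
    [0,0,0],
    [0,0,0],
    [0,0,0]
  ]
}}

```text
time: 8.45
ee_pos: [0.4912, -0.1389, 0.1786]
tcp_rot: [-0.0, 0.707, 0.708, -0.0]
contact_force: [0.8, 0.1, 0.3]
width: 0.0878
grasp_force: 0.0
```

```bash
python3 - <<'E'
from h import *
import io,contextlib
f=io.StringIO()
with contextlib.redirect_stdout(f): c,im=ring('wrist','w3.png',(.492,-.139),.012,.02)
import re
t=f.getvalue(); L=eval(t.split('mm ')[1]); print([x for x in L if abs(x[0]-492)<30 and abs(x[1]+139)<30 and x[2]<35])
_,a=shot('scene','s3.png'); _,b=shot('side','d3.png')
o=np.hstack([cv2.resize(a[235:295,275:345],(420,360),interpolation=cv2.INTER_CUBIC),cv2.resize(b[180:230,230:290],(380,360),interpolation=cv2.INTER_CUBIC)]);cv2.imwrite('pics/c3.png',o)
E
```

```text
[(488.2, -137.2, 26.0, 172), (473.3, -153.4, 2.7, 13), (478.1, -153.4, 4.6, 21), (472.5, -146.8, 3.0, 15), (499.4, -137.5, 4.1, 20), (493.6, -133.6, 10.6, 112)]
```

View pics/c3.png

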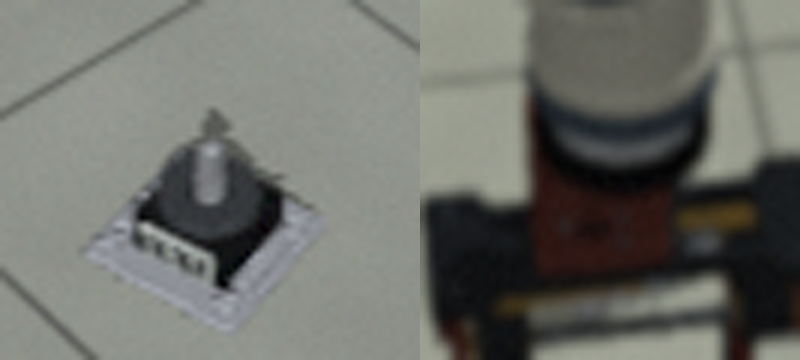

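The scene crop (left) shows the wide ring lying flat on the block around the post, with the label on the far side. The collar's hole fits at (0.4936, -0.1336) with r = 10.6 mm. I'll grip it.

Emit:
{"fn": "drive_tool", "kwargs": {
  "claw": [1,1,1,1,1,1,0.1,0.1,0.1,0.1,0.1,0.1,0.1,0.1],
  "slide": [
    [0.0064,0.0023,0.05],
    [0.0064,0.0023,0.1],
    [0.0064,0.0023,0.145],
    [0.0064,0.0023,0.165],
    [0.0064,0.0023,0.175],
    [0.0064,0.0023,0.175],
    [0.0064,0.0023,0.175],
    [0.0064,0.0023,0.175],
    [0.0064,0.0023,0.175],
    [0.0064,0.0023,0.175],
    [0.0064,0.0023,0.175],
    [0.0064,0.0023,0.175],
    [0.0064,0.0023,0.175],
    [0.0064,0.0023,0.175]
  ],
  "dr": [
    [0,0,0],
    [0,0,0],
    [0,0,0],
    [0,0,0],
    [0,0,0],
    [0,0,0],
    [0,0,0],
    [0,0,0],
    [0,0,0],
    [0,0,0],
    [0,0,0],
    [0,0,0],
    [0,0,0],
    [0,0,0]
  ],
  "newtons": 30
}}

```text
time: 10.35
ee_pos: [0.4936, -0.1336, 0.0037]
tcp_rot: [0.0, 0.707, 0.707, 0.0]
contact_force: [-1.3, -0.2, 3.6]
width: 0.0392
grasp_force: 30.0
```

Emit:
{"fn": "drive_tool", "kwargs": {
  "claw": [0.1,0.1,0.1,0.1,0.1,0.1,0.1,0.1,0.1,0.1,0.1],
  "slide": [
    [0,0,-0.05],
    [0,0,-0.1],
    [0,0,-0.15],
    [0.05,0.01,-0.196],
    [0.1,0.02,-0.196],
    [0.15,0.0264,-0.196],
    [0.2,0.0264,-0.196],
    [0.2336,0.0264,-0.196],
    [0.2536,0.0264,-0.196],
    [0.2536,0.0264,-0.196],
    [0.2536,0.0264,-0.196]
  ],
  "dr": [
    [0,0,0],
    [0,0,0],
    [0,0,0],
    [0,0,0],
    [0,0,0],
    [0,0,0],
    [0,0,0],
    [0,0,0],
    [0,0,0],
    [0,0,0],
    [0,0,0]
  ]
}}

```text
time: 11.72
ee_pos: [0.5199, 0.1191, 0.1995]
tcp_rot: [-0.0, 0.707, 0.707, -0.0]
contact_force: [0.5, -0.0, -0.3]
width: 0.0394
grasp_force: 30.0
```

```bash
python3 - <<'E'
from h import *
c,im=shot('wrist','w4.png')
print(r.sense()['ee_pos'],proj(c,[*r.sense()['ee_pos']]),proj(c,[.5263,.1885,.079]),proj(c,[.5263,.1885,.032]))
E
```

```text
[0.51993469 0.1189291  0.1995677 ] [281.46347513 273.52325995] [289.51686305 122.18872841] [288.40352007 120.15311168]
```

View pics/w4.png

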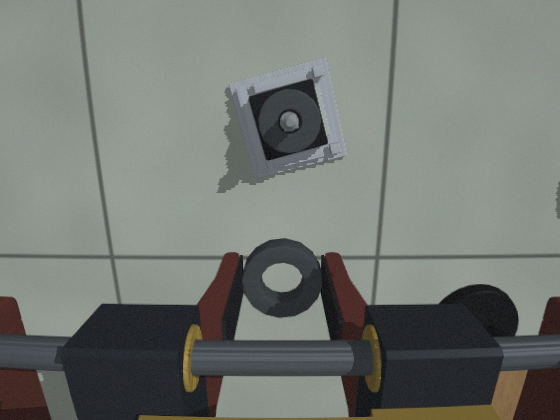

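The collar is held at (282,277), about 1 mm low of the tool centre. The post is at (290,121) with the wide ring home. I'll thread the collar.

Emit:
{"fn": "drive_tool", "kwargs": {
  "claw": [0.1,0.1,0.1,0.1,0.1,0.1,0.1,0.1,0.1,0.1,0.1],
  "slide": [
    [0.04,0.006,0],
    [0.0697,0.0063,0],
    [0.0697,0.0063,0.05],
    [0.0697,0.0063,0.09],
    [0.0697,0.0063,0.1],
    [0.0697,0.0063,0.11],
    [0.0697,0.0063,0.125],
    [0.0697,0.0063,0.14],
    [0.0697,0.0063,0.151],
    [0.0697,0.0063,0.151],
    [0.0697,0.0063,0.151]
  ],
  "dr": [
    [0,0,0],
    [0,0,0],
    [0,0,0],
    [0,0,0],
    [0,0,0],
    [0,0,0],
    [0,0,0],
    [0,0,0],
    [0,0,0],
    [0,0,0],
    [0,0,0]
  ]
}}

```text
time: 13.15
ee_pos: [0.5265, 0.1898, 0.0488]
tcp_rot: [0.0, 0.707, 0.707, 0.0]
contact_force: [-0.4, 0.9, 0.0]
width: 0.0386
grasp_force: 30.0
```

Emit:
{"fn": "drive_tool", "kwargs": {
  "claw": [1,1,1,1,1,1,1,1,1,1,1,1,1,1,1,1,1,1,1],
  "slide": [
    [0,0,0],
    [0,0,0],
    [0,0,0],
    [0,0,0],
    [0,0,-0.04],
    [0,0,-0.1],
    [0,0,-0.15],
    [0,0,-0.18],
    [-0.02,0,-0.2],
    [-0.04,0,-0.22],
    [-0.06,0,-0.24],
    [-0.09,0,-0.25],
    [-0.12,0,-0.25],
    [-0.15,0,-0.25],
    [-0.18,0,-0.25],
    [-0.2,0,-0.25],
    [-0.2,0,-0.25],
    [-0.2,0,-0.25],
    [-0.2,0,-0.25]
  ],
  "dr": [
    [0,0,0],
    [0,0,0],
    [0,0,0],
    [0,0,0],
    [0,0,0],
    [0,0,0],
    [0,0,-0.05],
    [0,0,-0.1],
    [0,0,-0.15],
    [0,0,-0.2],
    [0,0,-0.25],
    [0,0,-0.3],
    [0,0,-0.35],
    [0,0,-0.4],
    [0,0,-0.45],
    [0,0,-0.5],
    [0,0,-0.5],
    [0,0,-0.5],
    [0,0,-0.5]
  ]
}}

```text
time: 15.52
ee_pos: [0.5263, -0.0095, 0.2987]
tcp_rot: [-0.0, 0.0, 1.0, 0.0]
contact_force: [0.4, 0.1, -0.1]
width: 0.088
grasp_force: 0.0
```

```bash
python3 - <<'E'
from h import *
p,Q=tool(); print(p,Q.as_matrix().round(3),np.round(r.sense()['q'],2))
th=np.radians(50);Rt=R.from_matrix(np.array([[-np.cos(th),0,-np.sin(th)],[0,1,0],[np.sin(th),0,-np.cos(th)]]).T)
print(np.linalg.det(Rt.as_matrix())); go([.58,-.02,.32],Rt=Rt)
E
```

```text
[ 0.52627018 -0.00950172  0.29867273] [[-1.     0.001 -0.   ]
 [ 0.001  1.     0.   ]
 [ 0.     0.    -1.   ]] [-0.04  0.19  1.77  0.    1.18 -1.61]
0.9999999999999998
slide [-0.0537 -0.0104 -0.0213]
dr [-1.000e-04 -2.778e-01 -3.000e-04]
```

Emit:
{"fn": "drive_tool", "kwargs": {
  "claw": [1,1,1,1,1,1,1,1],
  "slide": [
    [-0.01,0,-0.01],
    [-0.02,-0.005,-0.015],
    [-0.03,-0.01,-0.02],
    [-0.04,-0.01,-0.02],
    [-0.054,-0.01,-0.02],
    [-0.054,-0.01,-0.02],
    [-0.054,-0.01,-0.02],
    [-0.054,-0.01,-0.02]
  ],
  "dr": [
    [0,-0.055,0],
    [0,-0.11,0],
    [0,-0.165,0],
    [0,-0.22,0],
    [0,-0.278,0],
    [0,-0.278,0],
    [0,-0.278,0],
    [0,-0.278,0]
  ]
}}

```text
time: 16.52
ee_pos: [0.5794, -0.0219, 0.3225]
tcp_rot: [0.419, -0.001, 0.908, 0.003]
contact_force: [0.2, -0.2, -0.3]
width: 0.0878
grasp_force: 0.0
```

```bash
python3 - <<'E'
from h import *
import pickle
c,im=shot('wrist','w5.png'); c2,b=shot('side','d5.png'); c3,a=shot('scene','s5.png')
pickle.dump((c,c2,c3),open('v5.pkl','wb'))
print(tool()[0],proj(c,[.753,-.09,.243]))
o=np.zeros((600,800,3),np.uint8);o[:420,:560]=im
o[:230,565:800]=cv2.resize(b[175:230,320:376],(235,230),interpolation=cv2.INTER_CUBIC)
o[235:420,565:800]=cv2.resize(a[185:230,178:235],(235,185),interpolation=cv2.INTER_CUBIC)
cv2.imwrite('pics/c5.png',o[:425])
E
```

```text
[ 0.58049966 -0.02240593  0.32384083] [215.90792995 239.33033222]
```

View pics/c5.png

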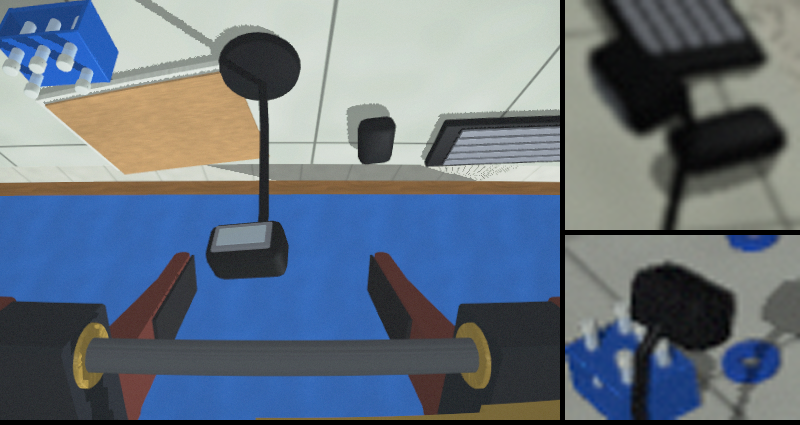

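The wrist view (upside-down) shows the scanner head at (247,250) with its grey window at about (243,236). We see it from above and from its +y side. I'll take a second view 0.14 m to the right and triangulate the window corners.

Emit:
{"fn": "drive_tool", "kwargs": {
  "claw": [1,1,1,1,1,1],
  "slide": [
    [0,-0.05,0],
    [0,-0.1,0],
    [0,-0.14,0],
    [0,-0.14,0],
    [0,-0.14,0],
    [0,-0.14,0]
  ],
  "dr": [
    [0,0,0],
    [0,0,0],
    [0,0,0],
    [0,0,0],
    [0,0,0],
    [0,0,0]
  ]
}}

```text
time: 17.42
ee_pos: [0.5889, -0.1389, 0.3489]
tcp_rot: [0.394, 0.013, 0.919, -0.013]
contact_force: [-0.1, -0.4, 0.1]
width: 0.0875
grasp_force: 0.0
```

```bash
cat > win.py <<'E'
from h import *
import pickle
def win(im):
    h=cv2.cvtColor(im,cv2.COLOR_BGR2HSV)
    m=((h[...,2]>110)&(h[...,1]<70)).astype(np.uint8)*255; m[:205]=0; m[300:]=0; m[:,:180]=0; m[:,400:]=0
    m=cv2.morphologyEx(m,cv2.MORPH_OPEN,np.ones((3,3)))
    k=max(cv2.findContours(m,cv2.RETR_EXTERNAL,cv2.CHAIN_APPROX_NONE)[0],key=cv2.contourArea)
    q=cv2.approxPolyDP(cv2.convexHull(k),5,True)[:,0].astype(float)
    q=q[np.argsort(np.arctan2(*(q-q.mean(0)).T))]   # consistent cyclic order
    return q,cv2.contourArea(k)
E
python3 - <<'E'
from win import *
c,im=shot('wrist','w6.png'); pickle.dump(c,open('v6.pkl','wb'))
im5=cv2.imread('pics/w5.png'); c5=pickle.load(open('v5.pkl','rb'))[0]
print(win(im5)); print(win(im),tool()[0],proj(c,[.753,-.09,.243]))
E
```

```text
(array([[218., 228.],
       [213., 250.],
       [267., 247.],
       [270., 222.]]), 1146.5)
(array([[349., 208.],
       [350., 222.],
       [399., 218.],
       [399., 205.]]), 725.0) [ 0.58895906 -0.13897764  0.34902852] [335.36341148 222.17044298]
```

```bash
sed -i 's/m\[:205\]=0/m[:t]=0/; s/def win(im)/def win(im,t=205,rr=400)/; s/m\[:,400:\]/m[:,rr:]/' win.py; python3 - <<'E'
from win import *
print(np.round(r.sense()['q'],3))
c=pickle.load(open('v6.pkl','rb')); im=cv2.imread('pics/w6.png')
cv2.imwrite('pics/c6.png',cv2.resize(im[140:300,260:460],(800,640),interpolation=cv2.INTER_CUBIC)[:600])
for t in(195,185,175): print(t,win(im,t,470))
E
```

```text
[-0.369  0.015  2.089  0.755  0.341 -2.541]
195 (array([[349., 208.],
       [350., 222.],
       [400., 218.],
       [399., 204.]]), 770.0)
185 (array([[180., 185.],
       [180., 194.],
       [364., 193.],
       [364., 187.]]), 1530.0)
175 (array([[180., 175.],
       [180., 194.],
       [364., 193.],
       [362., 175.]]), 3358.5)
```

View pics/c6.png

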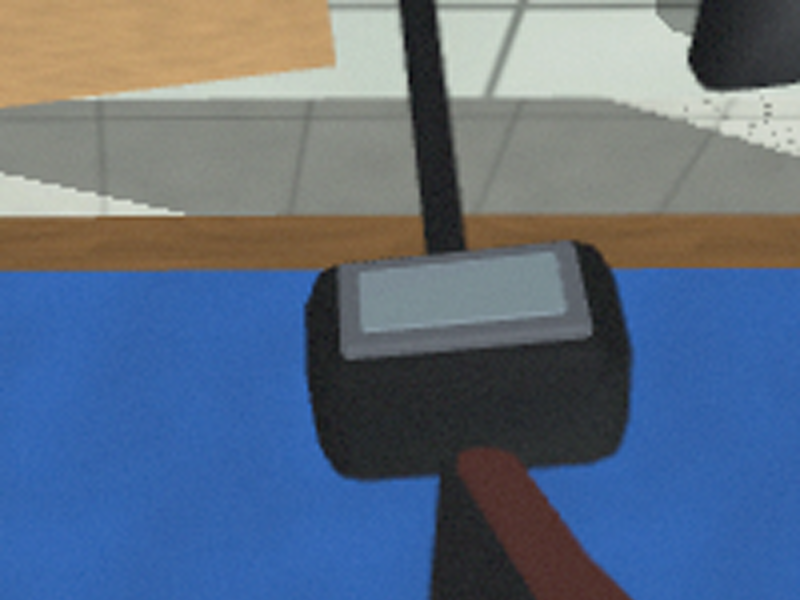

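The crop shows the glass corners at about (349.5,209), (351,223), (402,218) and (400.5,203) in full-image pixels, inside a grey frame. I'll match the same glass corners in the first view by brightness.

```bash
python3 - <<'E'
from win import *
im=cv2.imread('pics/w5.png');h=cv2.cvtColor(im,cv2.COLOR_BGR2HSV)
print(h[237,204:296,2]);print(h[215:285,243,2])
im6=cv2.imread('pics/w6.png');h6=cv2.cvtColor(im6,cv2.COLOR_BGR2HSV);print(h6[213,335:415,2]);print(h6[195:240,375,2])
E
```

```text
[184 179 182 181 182 119  34  36  38  78 105 112 114 132 155 158 157 159
 157 158 156 156 159 156 157 156 157 157 155 156 154 157 156 155 158 157
 156 158 158 160 157 158 155 157 157 159 159 157 158 158 159 158 159 153
 158 160 160 156 159 156 153 119 114 112 111 109 105  54  42  37  34  38
  39  36  37  34  41  39  38  41  41  37 170 181 178 181 181 183 181 183
 184 185]
[190 186 185 188 190 188 188 186  84 111 110 126 152 152 153 156 158 155
 156 157 157 160 160 158 157 157 156 160 146 113 114 113 120 119 109  56
  42  40  39  43  39  41  41  42  47  43  43  43  40  41  42  45  45  41
  43  41  44  45  46  43  45  45  53 109 184 187 187 187 187 185]
[178 175 140  45  32  30  35  39  39  63 101 107 105 105 112 145 145 146
 146 146 144 147 148 146 145 147 145 147 148 147 146 146 148 146 144 147
 145 146 143 148 147 146 145 145 146 146 148 144 143 147 145 146 145 144
 146 146 144 144 149 144 147 146 145 147 148 137 111 107 105 106 102  64
  35  36  35  37  37  35  32  99]
[ 69  56  55  58  41  32  33  45 104 105 137 147 149 147 147 146 147 146
 147 149 145 144 147 144 147 161 105 107 107 113 116 108  74  41  43  39
  45  44  45  41  44  48  43  39  47]
```

```bash
cat > meas.py <<'E'
from win import *
def quad(im,box,th=130):
    x0,y0,x1,y1=box;h=cv2.cvtColor(im,cv2.COLOR_BGR2HSV)[y0:y1,x0:x1]
    m=((h[...,2]>th)&(h[...,1]<75)).astype(np.uint8)*255
    m=cv2.resize(m,None,fx=4,fy=4,interpolation=cv2.INTER_LINEAR);m=(m>127).astype(np.uint8)*255
    k=max(cv2.findContours(m,cv2.RETR_EXTERNAL,cv2.CHAIN_APPROX_NONE)[0],key=cv2.contourArea)
    q=cv2.approxPolyN(k,4,ensure_convex=True).reshape(-1,2).astype(float)
    q=(q+.5)/4-.5+[x0,y0]; return q[np.argsort(np.arctan2(*(q-q.mean(0)).T))]
c5=pickle.load(open('v5.pkl','rb'))[0];c6=pickle.load(open('v6.pkl','rb'))
q5=quad(cv2.imread('pics/w5.png'),(208,222,280,256));q6=quad(cv2.imread('pics/w6.png'),(342,202,412,228))
print(q5.round(1),q6.round(1))
T=np.array([tri([(c5,a),(c6,b)]) for a,b in zip(q5,q6)]);print(T.round(4))
for c,q in((c5,q5),(c6,q6)): print('reproj',np.round([proj(c,t)-u for t,u in zip(T,q)],1).tolist())
C=T.mean(0)
# order: image upside down; edges
e=[T[(i+1)%4]-T[i] for i in range(4)];print('len',[round(np.linalg.norm(x)*1000,1) for x in e])
big=[x if x[1]>0 else -x for x in e if np.linalg.norm(x)>.025];yv=sum(big);
sm=[x if x[2]>0 else -x for x in e if np.linalg.norm(x)<=.025];zv=sum(sm)
yv[2]=0;yv/=np.linalg.norm(yv);zv-=yv*(zv@yv);zv/=np.linalg.norm(zv);xv=np.cross(yv,zv)
print('C',C,'x',xv,'yaw',np.degrees(np.arctan2(xv[1],xv[0])),'pitch',np.degrees(np.arcsin(xv[2])),'focus',C-.14*xv)
E
python3 meas.py
```

```text
[[218.9 227.9]
 [214.4 245.9]
 [265.4 242.1]
 [265.4 224.1]] [[349.6 207.4]
 [349.6 223.6]
 [401.9 218.4]
 [398.6 202.1]]
[[ 0.7147 -0.0805  0.2454]
 [ 0.7097 -0.0825  0.2648]
 [ 0.7037 -0.036   0.263 ]
 [ 0.7053 -0.0362  0.2453]]
reproj [[0.1, 0.3], [0.1, 0.2], [-0.1, -0.2], [0.0, 0.1]]
reproj [[-0.1, -0.3], [-0.1, -0.2], [0.1, 0.2], [-0.0, -0.1]]
len [np.float64(20.2), np.float64(47.0), np.float64(17.8), np.float64(45.2)]
C [ 0.70833664 -0.05881811  0.25463039] x [0.96999538 0.164453   0.17906471] yaw 9.622426428822322 pitch 10.315286534814526 focus [ 0.57253729 -0.08184153  0.22956133]
```

```bash
cat > meas2.py <<'E'
from h import *
import pickle
c5=pickle.load(open('v5.pkl','rb'))[0];c6=pickle.load(open('v6.pkl','rb'))
def edges(im,q):  # subpixel side lines: half-level crossing along normals, then corners
    g=cv2.GaussianBlur(cv2.cvtColor(im,cv2.COLOR_BGR2HSV)[...,2],(3,3),0).astype(np.float32); L=[]
    for i in range(4):
        a,b=q[i],q[(i+1)%4];n=np.array([-(b-a)[1],(b-a)[0]]);n/=np.linalg.norm(n);n*=np.sign(n@(q.mean(0)-a));P=[]
        for t in np.linspace(.15,.85,15):
            s=np.arange(-2.5,2.51,.25);pt=(a+(b-a)*t+np.outer(s,n)).astype(np.float32)
            v=cv2.remap(g,pt[:,0].reshape(1,-1),pt[:,1].reshape(1,-1),cv2.INTER_LINEAR)[0]
            lv=132; j=np.where((v[:-1]<lv)&(v[1:]>=lv))[0]
            if len(j): j=j[-1];P.append(a+(b-a)*t+n*(s[j]+.25*(lv-v[j])/(v[j+1]-v[j])))
        vx,vy,x,y=cv2.fitLine(np.array(P,np.float32),cv2.DIST_HUBER,0,.01,.01).ravel();L.append(np.cross([x,y,1],[x+vx,y+vy,1]))
    o=[]
    for i in range(4):
        x=np.cross(L[i-1],L[i]);o.append(x[:2]/x[2])
    return np.array(o)
q5=np.array([[218.5,227.3],[215.7,246],[265.,243],[267.,224.5]]);q6=np.array([[349.5,208.5],[350.7,223],[402,218],[400.3,203]])
q5=edges(cv2.imread('pics/w5.png'),q5);q6=edges(cv2.imread('pics/w6.png'),q6);print(q5.round(1).tolist(),q6.round(1).tolist())
T=np.array([tri([(c5,a),(c6,b)]) for a,b in zip(q5,q6)]);print(T.round(4))
C=T.mean(0);yv=(T[3]+T[2]-T[0]-T[1])/2;zv=(T[1]+T[2]-T[0]-T[3])/2;print('size',np.linalg.norm(yv),np.linalg.norm(zv),'y tilt',yv[2])
for s in((T[1]-T[0]),(T[2]-T[3])): print('edge pitch',np.degrees(np.arctan2(-s[0],s[2])))
yv[2]=0;yv/=np.linalg.norm(yv);zv-=yv*(zv@yv);zv/=np.linalg.norm(zv);xv=np.cross(yv,zv)
print('C',C,'yaw',np.degrees(np.arctan2(xv[1],xv[0])),'pitch',np.degrees(np.arcsin(xv[2])),'focus',C-.14*xv)
# planar rectangle fit with level y
from scipy.optimize import least_squares
def X(p):
    y=np.array([-np.sin(p[3]),np.cos(p[3]),0]);x=np.array([np.cos(p[3])*np.cos(p[4]),np.sin(p[3])*np.cos(p[4]),np.sin(p[4])]);z=np.cross(x,y)
    return np.array([p[:3]+a*p[5]*y+b*p[6]*z for a,b in((-1,-1),(-1,1),(1,1),(1,-1))])
f=lambda p:np.concatenate([proj(c,t)-u for c,q in((c5,q5),(c6,q6)) for t,u in zip(X(p),q)])
s=least_squares(f,[*C,.15,.2,.023,.009]);p=s.x
cov=np.linalg.inv(s.jac.T@s.jac)*2*s.cost/9;print('fit',p.round(4),'deg',np.degrees(p[3:5]),'sd deg',np.degrees(np.sqrt(np.diag(cov)[3:5])),'res',np.sqrt(s.cost/8),'head z',p[2]+.025*np.sin(p[4]))
E
python3 meas2.py
```

```text
[[219.2, 228.1], [215.0, 245.5], [264.2, 241.9], [266.1, 224.3]] [[349.5, 207.9], [350.1, 222.8], [401.1, 218.0], [398.0, 202.8]]
[[ 0.7161 -0.0804  0.2451]
 [ 0.7095 -0.0821  0.2644]
 [ 0.7027 -0.037   0.2632]
 [ 0.7088 -0.0357  0.244 ]]
size 0.0454212463323506 0.020289230865416445 y tilt -0.0011251822270851863
edge pitch 19.035477963110832
edge pitch 17.665023317906424
C [ 0.70928502 -0.05879153  0.25415158] yaw 8.956854921995864 pitch 18.758426475453465 focus [ 0.57833792 -0.07943044  0.20913056]
fit [ 0.7093 -0.0589  0.2541  0.2049  0.3495  0.0228  0.0104] deg [11.74257041 20.02219439] sd deg [0.59281673 1.9535275 ] res 0.24491008981444043 head z 0.2626829567781343
```

```bash
python3 - <<'E'
from h import *
def Rc(y,p): 
    y,p=np.radians([y,p]);yv=np.array([-np.sin(y),np.cos(y),0]);x=np.array([np.cos(y)*np.cos(p),np.sin(y)*np.cos(p),np.sin(p)]);return R.from_matrix(np.array([x,yv,np.cross(x,yv)]).T)
F=R.from_matrix(np.diag([-1.,1,-1]))
go([.5263,.1885,.2],Rt=Rc(15.3,0)*F)
E
```

```text
slide [0.1558 0.3271 0.0459]
dr [-0.043   0.2556 -0.089 ]
```

Emit:
{"fn": "drive_tool", "kwargs": {
  "claw": [1,1,1,1,1,1,1,1,1,1,1],
  "slide": [
    [0.02,0.04,0.005],
    [0.04,0.08,0.012],
    [0.06,0.12,0.018],
    [0.08,0.17,0.024],
    [0.1,0.21,0.03],
    [0.12,0.25,0.036],
    [0.14,0.29,0.042],
    [0.156,0.327,0.046],
    [0.156,0.327,0.046],
    [0.156,0.327,0.046],
    [0.156,0.327,0.046]
  ],
  "dr": [
    [-0.005,0.03,-0.011],
    [-0.011,0.064,-0.022],
    [-0.016,0.096,-0.033],
    [-0.022,0.128,-0.044],
    [-0.027,0.16,-0.055],
    [-0.032,0.192,-0.067],
    [-0.038,0.224,-0.078],
    [-0.043,0.256,-0.089],
    [-0.043,0.256,-0.089],
    [-0.043,0.256,-0.089],
    [-0.043,0.256,-0.089]
  ]
}}

```text
time: 18.85
ee_pos: [0.527, 0.1865, 0.2008]
tcp_rot: [0.0, -0.132, 0.991, -0.0]
contact_force: [-1.1, -1.4, -0.8]
width: 0.088
grasp_force: 0.0
```

```bash
cat >>h.py <<'E'
def Rc(y,p): 
    y,p=np.radians([y,p]);yv=np.array([-np.sin(y),np.cos(y),0]);x=np.array([np.cos(y)*np.cos(p),np.sin(y)*np.cos(p),np.sin(p)]);return R.from_matrix(np.array([x,yv,np.cross(x,yv)]).T)
F=R.from_matrix(np.diag([-1.,1,-1]))
E
python3 - <<'E'
from h import *
print(r.sense()['ee_pos'],np.round(r.sense()['q'],2));go([.5263,.1885,.15],Rt=Rc(15.3,0)*F)
c,im=shot('wrist','w7.png');cv2.imwrite('pics/w7.png',im)
for P in([.5263,.1885,.079],[.5263,.1885,.032]): print(proj(c,P))
E
```

```text
[0.52704748 0.18654804 0.20076688] [ 0.32  0.35  1.8  -0.    0.99 -1.52]
slide [0.0002 0.0021 0.0508]
dr [-0.0001  0.0001 -0.0008]
[284.19796056 206.7130799 ]
[283.8783842  193.50264714]
```

View pics/w7.png

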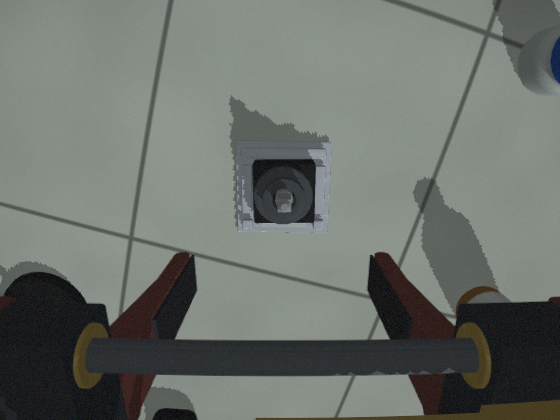

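The carrier is squared up with the fingers: block at (284,190), collar and wide ring nested on it, post tip at (284,205) as predicted. I'll descend and grip the square part.

Emit:
{"fn": "drive_tool", "kwargs": {
  "claw": [1,1,1,1,1,1,0,0,0,0,0,0,0,0,0,0,0,0],
  "slide": [
    [0,0.002,0.05],
    [0,0.002,0.09],
    [0,0.002,0.12],
    [0,0.002,0.135],
    [0,0.002,0.144],
    [0,0.002,0.144],
    [0,0.002,0.144],
    [0,0.002,0.144],
    [0,0.002,0.144],
    [0,0.002,0.144],
    [0,0.002,0.144],
    [0,0.002,0.144],
    [0,0.002,0.144],
    [0,0.002,0.144],
    [0,0.002,0.144],
    [0,0.002,0.144],
    [0,0.002,0.144],
    [0,0.002,0.144]
  ],
  "dr": [
    [0,0,0],
    [0,0,0],
    [0,0,0],
    [0,0,0],
    [0,0,0],
    [0,0,0],
    [0,0,0],
    [0,0,0],
    [0,0,0],
    [0,0,0],
    [0,0,0],
    [0,0,0],
    [0,0,0],
    [0,0,0],
    [0,0,0],
    [0,0,0],
    [0,0,0],
    [0,0,0]
  ],
  "newtons": 50
}}

```text
time: 21.15
ee_pos: [0.5265, 0.1891, 0.0562]
tcp_rot: [-0.0, -0.132, 0.991, -0.0]
contact_force: [0.1, -1.0, -2.4]
width: 0.0114
grasp_force: 50.0
```

Emit:
{"fn": "drive_tool", "kwargs": {
  "claw": [0,0,0,0,0,0,0,0,0],
  "slide": [
    [0,0,-0.01],
    [0,0,-0.025],
    [0,0,-0.05],
    [0,0,-0.08],
    [0,0,-0.11],
    [0,0,-0.14],
    [0,0,-0.17],
    [0,0,-0.18],
    [0,0,-0.18]
  ],
  "dr": [
    [0,0,0],
    [0,0,0],
    [0,0,0],
    [0,0,0],
    [0,0,0],
    [0,0,0],
    [0,0,0],
    [0,0,0],
    [0,0,0]
  ]
}}

```text
time: 22.28
ee_pos: [0.5269, 0.1893, 0.237]
tcp_rot: [0.0, -0.132, 0.991, 0.0]
contact_force: [-0.3, -0.4, -2.5]
width: 0.0113
grasp_force: 50.0
```

```bash
python3 - <<'E'
from h import *
Q=Rc(10.5,19.3); f=np.array([.5794,-.083,.208]); P=f-Q.apply([.0335,0,-.037])
p,T=tool();print(p,P,r.sense()['width'],r.sense()['contact_force']);go(P,Rt=Q*F)
E
```

```text
[0.52688013 0.18930375 0.23699119] [ 0.53628785 -0.09099037  0.2318484 ] 0.01130521794035273 [-0.27613411 -0.35896332 -2.51143888]
slide [ 0.0644 -0.273   0.0051]
dr [ 0.0044 -0.1069  0.0258]
```

The held weight of 2.5 N matches the loaded carrier, so I'll move to the reading point.

Emit:
{"fn": "drive_tool", "kwargs": {
  "claw": [0,0,0,0,0,0,0,0,0,0,0,0,0,0],
  "slide": [
    [0.005,-0.02,0],
    [0.012,-0.05,0],
    [0.019,-0.08,0],
    [0.026,-0.11,0],
    [0.033,-0.14,0],
    [0.04,-0.17,0],
    [0.047,-0.2,0.002],
    [0.054,-0.23,0.004],
    [0.06,-0.255,0.005],
    [0.064,-0.273,0.005],
    [0.064,-0.273,0.005],
    [0.064,-0.273,0.005],
    [0.064,-0.273,0.005],
    [0.064,-0.273,0.005]
  ],
  "dr": [
    [0,0,0],
    [0,-0.01,0.003],
    [0.001,-0.02,0.005],
    [0.001,-0.033,0.008],
    [0.002,-0.045,0.011],
    [0.003,-0.058,0.014],
    [0.003,-0.072,0.017],
    [0.004,-0.085,0.02],
    [0.004,-0.097,0.023],
    [0.004,-0.107,0.026],
    [0.004,-0.107,0.026],
    [0.004,-0.107,0.026],
    [0.004,-0.107,0.026],
    [0.004,-0.107,0.026]
  ]
}}

```text
time: 24.02
ee_pos: [0.5366, -0.0904, 0.2313]
tcp_rot: [0.166, -0.091, 0.982, 0.016]
contact_force: [-0.6, 0.5, -3.1]
width: 0.0118
grasp_force: 50.0
```

```bash
python3 - <<'E'
from h import *
Q=Rc(10.5,19.3); f=np.array([.5794,-.083,.208]); P=f-Q.apply([.0335,0,-.037])
s=r.sense();print(s['ee_pos'],s['joint_vel'],s['width'],s['contact_force']);go(P,Rt=Q*F)
c,im=shot('scene','s8.png');print(proj(c,f),proj(c,[.709,-.059,.254]))
c2,b=shot('side','d8.png');print(proj(c2,f),proj(c2,[.709,-.059,.254]))
# label white pixels in the scene view near the expected place
u=proj(c,f).astype(int);h=cv2.cvtColor(im,cv2.COLOR_BGR2HSV)[u[1]-20:u[1]+20,u[0]-25:u[0]+25]
m=((h[...,2]>140)&(h[...,1]<45)).astype(np.uint8);n,_,st,ce=cv2.connectedComponentsWithStats(m);print([(st[i][4],(ce[i]+u-[25,20]).round(1)) for i in range(1,n) if st[i][4]>4])
print(proj(c,f+Q.apply([0,.022,0])),proj(c,f-Q.apply([0,.022,0])))
c,im=shot('wrist','w8.png'); L=tool()[0]; print(proj(c,L+Q.apply([0,0,-.025])))
o=np.zeros((420,800,3),np.uint8); o[:,:400]=cv2.resize(cv2.imread('pics/s8.png')[150:255,170:270],(400,420),interpolation=cv2.INTER_CUBIC); o[:,400:]=cv2.resize(b[175:280,280:380],(400,420),interpolation=cv2.INTER_CUBIC);cv2.imwrite('pics/c8.png',o)
E
```

```text
[ 0.53664563 -0.09041332  0.23133078] [-6.74793193e-04 -3.12677979e-04 -1.72853694e-03 -4.53242246e-05
 -2.46854308e-03 -2.31099220e-03] 0.011815186388683478 [-0.6383942   0.50502666 -3.13059652]
slide [ 0.0003 -0.0005 -0.0006]
dr [ 0.0004 -0.0004  0.0001]
[242.90761427 193.30150388] [211.1461829  201.16162367]
[288.70985312 219.23820998] [329.19577025 198.67739247]
[(np.int32(605), array([230.3, 187.1])), (np.int32(34), array([262.6, 176.6])), (np.int32(19), array([244.4, 190.4])), (np.int32(255), array([255.1, 207.3])), (np.int32(5), array([233.6, 211.8]))]
[247.6988342  195.81222339] [238.20193448 190.83567985]
[281.60828979 252.94772531]
```

The label's white patch lies within about 3 px of the predicted point. My picture allowance is used up, so I'll check the label and carrier edges numerically.

```bash
python3 - <<'E'
from h import *
c=cal('scene');im=cv2.imread('pics/s8.png');h=cv2.cvtColor(im,cv2.COLOR_BGR2HSV)
print(h[180:208,230:258,2])
Q=Rc(10.5,19.3);f=np.array([.5794,-.083,.208])
print('label corners',[proj(c,f+Q.apply([0,a*.022,b*.011])).round(1).tolist() for a in(-1,1) for b in(-1,1)])
print('block bottom/top corners',[proj(c,f+Q.apply([-.0035,a*.03,b])).round(1).tolist() for a in(-1,1) for b in(-.014,.012)])
c,im=cal('wrist'),cv2.imread('pics/w8.png')
p,T=tool()
print('wrist block-top corners',[proj(c,p+Q.apply([a*.03,b*.03,-.025])).round(0).tolist() for a in(-1,1) for b in(-1,1)])
print(cv2.cvtColor(im,cv2.COLOR_BGR2HSV)[150:330:4,281,2],cv2.cvtColor(im,cv2.COLOR_BGR2HSV)[205:260:3,281,2],cv2.cvtColor(im,cv2.COLOR_BGR2HSV)[225,220:345:4,2])
E
```

```text
[[146 146 146 146 148 146 151 151 149 150 153 152 152 146 152 149 132  91
   66  47  88 122 106  85  73  69  70  68]
 [147 146 148 147 149 151 146 149 149 150 151 151 149 149 151 148 123  54
   49  45  87 114  96  81  74  70  70  76]
 [121 146 146 146 149 147 149 147 147 153 151 149 150 151 134 100  74  56
   53  48  81  93  88  84  69  57  44  59]
 [115 146 146 147 149 149 146 149 147 151 147 150 151 135  93  60  53  58
   65  65  66  66  62  63  54  46  47  61]
 [112 145 148 147 146 147 147 147 147 146 149 148 148 124  57  50  51  63
   69  66  66  68  70  67  63  61  58  47]
 [126 148 148 147 147 146 147 147 150 148 136 114  99  85  57  51  51  54
   66  69  69  70  71  69  64  60  52  45]
 [144 147 148 147 146 146 147 145 137 104  67  49  41  50  58  63  59  55
   53  58  60  67  67  64  61  56  49  47]
 [145 145 145 147 146 148 146 149 128  91  99  87  37  30  46  61  63  70
   69  65  62  58  55  52  47  51  51  48]
 [149 149 150 147 148 146 147 147 121  94 148 167 136  63  37  46  61  70
   73  73  72  73  68  69  66  64  61  60]
 [149 149 147 146 146 149 147 147 116 110 151 1
[... 2108 characters left out ...]
  88 117 145 147 142 145
  145 142 146 145 144 144 143 145 144 144]]
label corners [[237.7, 193.9], [238.7, 187.8], [247.2, 198.9], [248.2, 192.7]]
block bottom/top corners [[236.6, 193.6], [237.8, 186.5], [249.5, 200.4], [250.8, 193.2]]
wrist block-top corners [[227.0, 202.0], [336.0, 202.0], [232.0, 299.0], [332.0, 299.0]]
[168 168 169 171 171 172 169 171 170 103 175  29  21  28  49  59  55  53
  59  46  49  57  56  53  57  87  83 100  86  86  87  85  95  96  95  99
 127 122 140  32  29  29  33  16  26] [50 46 56 55 53 56 55 46 48 55 51 56 55 56 50 87 85 99 92] [173 117  73  31  29  50  52  54  54  56  56  59  56  53  52  52  54  52
  51  54  57  68  70  67  60  39  30  27  34 172 170 171]
```

```bash
python3 - <<'E'
from h import *
c=cal('wrist');p,T=tool()
for t in(14.3,19.3,24.3):
    Q=Rc(10.5,19.3); G=Rc(10.5,t); g=p+Q.apply([0,0,.01]) # pivot in grip
    print(t,[proj(c,g+G.apply([-.03,0,z])).round(1).tolist() for z in(-.035,-.061)],proj(c,g+G.apply([.0335,0,-.037])).round(1))
c=cal('side');im=cv2.imread('pics/d8.png');f=np.array([.5794,-.083,.208])
print([proj(c,f+Q.apply([-a,-.03,b])).round(1).tolist() for a in(.0035,.0635) for b in(-.014,.012)])
print(cv2.cvtColor(im,cv2.COLOR_BGR2HSV)[208:236,268:298,2])
E
```

```text
14.3 [[281.7, 198.3], [281.6, 184.2]] [281.8 295.3]
19.3 [[281.7, 202.3], [281.6, 191.5]] [281.8 302.5]
24.3 [[281.7, 206.6], [281.6, 199.0]] [281.8 309.7]
[[292.5, 229.0], [290.1, 223.8], [274.9, 238.0], [272.2, 232.9]]
[[ 30  29  26  27  24  22  22  21  20  17  23  26  33  38  38  41  53  71
   98 125 146 154 155 156 155 155 155 156 155 155]
 [ 41  40  27  20  23  21  20  17  22  28  32  40  42  43  40  39  43  58
   88 117 141 152 153 155 154 156 157 155 155 155]
 [ 50  43  26  20  19  20  23  26  32  38  44  44  45  45  43  40  41  52
   77 108 135 150 156 155 156 154 155 155 154 155]
 [ 37  30  21  18  20  30  33  36  41  43  45  46  43  45  46  51  54  60
   79 101 128 148 156 156 157 154 155 156 156 156]
 [ 23  17  22  29  32  38  42  43  45  44  43  45  44  46  49  59  73  89
  102 110 126 144 153 156 157 157 158 157 157 156]
 [ 21  25  34  41  41  43  45  45  45  44  45  44  45  43  45  53  78 110
  127 124 126 140 152 156 157 156 157 156 156 157]
 [ 31  38  41  46  46  46  45  45  44  47  45  43  44  45  38  40  64 105
  129 130 128 138 149 155 157 158 157 156 156 157]
 [ 4
[... 1921 characters left out ...]
 11   7  12   8  11  22
   37  58  85 112 130 128 122 132 149 157 157 157]
 [163 163 156 128  78  32  12  12  11  12   9   9   9   9  12  22  35  59
   84 111 134 148 155 148 129 129 145 154 158 157]
 [162 165 162 147 105  55  20   9  10  10  13   8  10  22  34  60  86 111
  133 149 156 161 161 154 133 125 141 154 159 156]
 [163 162 164 156 128  81  31  10   7   6  11  19  32  58  87 109 132 146
  157 159 162 163 160 156 138 126 136 153 158 160]
 [163 163 163 159 146 104  54  17  10  17  29  50  76 103 131 146 156 159
  160 161 160 161 161 158 144 127 130 147 157 158]
 [162 160 160 162 156 128  79  35  28  43  67  95 121 142 155 159 158 158
  159 158 157 157 158 157 146 127 124 138 146 147]]
```

The carrier has not slipped: its edge is at row 192.5 against 191.5 predicted, and the side view agrees within about 2 px. I'll hand in.

```bash
python3 -c "
from plant import r
print(r.finish_job())"
```

```text
the job is handed in; nothing more can be done
None
```

I handed the job in at about 24 s of the 72 s: the wide ring and collar are home on the post, and the carrier is held at the scanner's reading point. My camera checks put the label within about 5 mm of that point, but the scanner's downward tilt is only good to about 2°, and `finish_job()` returned no verdict.

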